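# Right the fallen reagent bottle and close the retaining bar

### The job

The white-capped bottle has fallen forward in the grey bottle rack. Tip it back up onto its base without lifting it off the tray, slide it back in its bay until it touches the rear panel, then swing the blue retaining bar over and all the way down onto its stops so that the row is held. Leave the two black-capped bottles standing where they are.

Things in the scene. Friction and masses are not known exactly. Their poses are not given: they have to be found in the camera images.
- rack: Fixed grey sheet-metal bottle rack 140 x 230 mm. Origin: centre of its underside on the worktop; x points from the open front to the rear panel, y left, z up. Tray floor top z=5. Front lip x=-70..-67, rolled top z=24; side lips z=24. Rear panel: front face x=64, up to z=95. Three bays 68 mm apart, centred y=-68, 0, 68; 64 mm clear between 4 mm wires, z=24 for x=-52..-4, then z=60 for x=6..64.
- bar (a joint): Angle (rad) of the raised retaining bar about its hinge on the rack, axis along rack y through x=60, z=120 mm. 0: arms straight up; grows as the bar swings over the front (rack -x) and down. Stops at 2.035. Stiff hinge: stays where left, about 2 N at the bar moves it. Starts 0.03 to 0.3.
- bar_mid (a point): Middle of the bar: a horizontal blue sleeve 10 mm thick and 150 mm long along rack y, 78.3 mm from the hinge axis. At angle q it lies at rack x = 60 - 78.3 sin q, z = 120 + 78.3 cos q (mm), y = 0; on its stops x=-10, z=85. Arms of 6 mm rod at y=+-111.
- bottle_down: Closed plastic bottle, white cap, blue label, about 160 g: 106 mm high, body 60 mm diameter up to about 75 mm, cap 42 mm diameter from 88 to 106 mm. Origin: centre of its base; z from base to cap. Starts lying in the middle bay: lower base edge on the tray floor near rack x=-9, body on the front lip, cap out over the lip, raised 18 degrees. Upright against the rear panel its origin is at rack x=34, z=5.
- cap_top (a point): Centre of the top of the fallen bottle's white cap, 106 mm from the centre of its base. At the start about 45 mm of free height lies under the cap.
- bottle_blue: Standing bottle, black cap, blue label band, 56 mm diameter, 114 mm high, in an outer bay near rack x=33, y=68 or -68. Origin: centre of its base.
- bottle_red: Standing bottle, black cap, red label band, 57 mm diameter, 114 mm high, in the other outer bay. Origin: centre of its base.
Things that resemble listed ones, but are neither listed nor needed, are in the scene too. What is shaped like the bottle_blue but pink or purple is not meant.

How it is judged:
By the outcome, as a careful person would: the job done as asked, in the order asked, and still so for the second after the job is handed in, with the robot touching nothing.
It also fails if it takes over 58 s, if anything falls off the work surface, if the arm or the gripper's body presses on something with over 40 N, if the wrist force passes 120 N, or if a joint passes its speed limit or range.

### The arm

A 6-joint arm with a two-finger parallel gripper is mounted at the origin on a cart in front of the work surface, level with it; the furniture and walls round the work are solid. World frame = base frame: x ahead of the robot, y to its left, z up, the work surface at z = 0. Lengths are in m, angles in rad, forces in N, time in s.
With the tool pointing down it reaches from about 0.375 to 0.975 m from the base axis. Payload 3.8 kg.
Tool frame: the origin (TCP) lies between the finger pads; the fingertips stand 14 mm ahead of it and the grasp point (between the pads) lies 5 mm behind it (env.tcp_to_tips is the distance from the TCP to the fingertips, in m); z points along the fingers, y is the line along which they close (so a half turn about z gives the same grasp; the last joint's range is limited). The gripper opens to 85 mm and grips with 20 to 120 N. Pads are 22 mm wide; open, the fingers measure 114 mm over their backs; the gripper's body (76 mm by 85 mm) begins 54 mm behind the grasp point. The pads swing forward as they close: fully open they stand 13 mm farther back than shut.
Start: joints at [-1.354, 0.264, 1.604, -0, 1.274, -0.037], TCP at [0.169, -0.653, 0.215] pointing down, gripper open.
Joint ranges: [-2.63, 2.63], [-0.94, 2.18], [0.31, 2.57], [-1.31, 4.45], [0, 2.66], [-2.55, 2.55]. Speed limits (rad/s): [2.57, 2.57, 3.14, 3.14, 3.14, 3.14].

### API

Orientations are given as a unit quaternion [w, x, y, z].
In Python, from cell import env, camera, camera_info, search_frame, spot_point gives the robot as it stands.
- The arm moves only by the shell command python3 -m inch 'ROWS' [OPENING] [FORCE]. ROWS is JSON, a list that holds one entry, the list of rows, each a list of 6 numbers: the shift along the world's x, y, z each as a share of 0.15 m, from -1 to 1, then the turn, a rotation vector about the world's x, y, z each as a share of pi/2 rad, from -1 to 1. In form: [[[x, y, z, ax, ay, az], ...]]. A call has 1 to 10 rows; each row is the pose to reach, as a shift and turn from the pose commanded when the call began; what a row does not reach only later rows make up. A row lasts 1/10 s, in which the tool goes at most 50 mm and 8.59 degrees, less where a joint would pass 70% of its speed; a pose out of reach is approached as far as the arm can. A call with a number of a shift or a turn outside -1 to 1 is refused whole. A call with a gripper value outside its range is refused whole. OPENING is the gripper's target within -1 to 1 (fully open at 1, half-way at 0, shut at -1), set as the call begins (- or left out, the last holds). The fingers move at their own pace and stop on an object; FORCE is the grip in N (left out, the last holds). Time passes only in rows, so rows that repeat a pose let the fingers close. It gives the time, the measured TCP pose, the force, the opening and the grip force at its end, in the units of the state.
- env.observe(): the state, without advancing time (a new reading comes with each control period).
- camera(name): name is "side" or "top"; returns (picture, depth): 384x512x3 uint8, red, green, blue; 384x512 float32, m along the optical axis (not along the pixel's ray), 0 where there is no reading.
- camera_info(name): a dict with "fx", "fy", "cx", "cy" (pixels), "cam_to_world" (4x4, takes a point from camera to world coordinates). Camera axes: x right, y down, z forward; pixel columns grow to the right and rows downward; lengths in m; the calibration is good to about 2 mm. A picture is of the moment at which its call begins. camera_info takes no time and is no camera call.
- env.close_job(): hands the job in; it is judged then, once.
Trained networks look in the newest picture that a camera, given by its name, has taken for a name from the list of things; names that differ only in an ending like _2 or _b are one class to them, and where a whole thing is asked for, a point or a joint stands for the part that bears it (a point fixed in the world has none). Each returns a list of dicts, best first, with "conf" (0 to 1); they miss things now and then, are a little off and sometimes report something else, mostly with a low value. They report only what shows in the picture. A call takes as long as a camera call. They do not tell look-alikes from the thing itself.
- search_frame(camera, label): "position" ([column, row] in pixels, amid what is visible of it).
- spot_point(camera, label): "position" ([column, row] in pixels: a listed point, or the origin of a listed thing).
The state is a dict: "t": time; "q": joint angles; "joint_velocities": joint speeds; "tau": joint torques, N m; "ee_pos": TCP position; "orientation": TCP orientation; "contact_force": force on the tool from outside, world axes, zero at the start; "torque": the same for the moment, N m; "finger_gap": opening from 0.0 (shut) to 1.0 (fully open); "grip_force": force on a finger pad.
Only numpy, scipy, OpenCV 4.12 (cv2) and the standard library are available. Lean on these libraries where they do the work, as an engineer would, in place of code of your own. Each camera call takes 0.05 s, during which the arm holds its last target. There are 200 camera calls.

## Working session

There is one attempt and no reset: what is moved stays moved. The work goes in short steps, Python scripts to look and compute and a shell command to move; the robot and the scene stay as the last step left them, time stands still between calls to the robot, and variables do not carry over. Pictures are saved under pics/ and viewed, at most 10 in all, crops included, and the job is handed in when it is done.

```bash
ls; mkdir -p pics
cat > h.py <<'E'
import numpy as np, cv2
from cell import env, camera, camera_info, search_frame, spot_point
def w(name,depth,px,d=None):
    i=camera_info(name);u,v=px
    if d is None:
        p=depth[int(v)-2:int(v)+3,int(u)-2:int(u)+3];p=p[p>0];d=np.median(p)
    c=np.array([(u-i['cx'])/i['fx']*d,(v-i['cy'])/i['fy']*d,d,1])
    return (np.array(i['cam_to_world'])@c)[:3]
def cloud(name,depth):
    i=camera_info(name);v,u=np.mgrid[:384,:512]
    c=np.stack([(u-i['cx'])/i['fx']*depth,(v-i['cy'])/i['fy']*depth,depth,np.ones_like(depth)],-1)
    return (c@np.array(i['cam_to_world']).T)[...,:3]
E
python3 - <<'E'
from h import *
ims=[]
for n in ("top","side"):
    im,d=camera(n);np.save(f"{n}.npy",d);cv2.imwrite(f"pics/{n}0.png",im[...,::-1])
    for l in ("rack","bar","bar_mid","cap_top","bottle_down","bottle_blue","bottle_red"):
        for f in (search_frame,spot_point):
            try:
                for r in f(n,l)[:2]: print(n,l,f.__name__[:4],np.round(r["position"]),round(r["conf"],2),np.round(w(n,d,r["position"]),3))
            except Exception as e: print(n,l,f.__name__[:4],e)
    print(np.round(np.array(camera_info(n)["cam_to_world"]),3).tolist())
print(env.observe())
E
```

```text
pics
top rack call [270. 196.] 0.82 [0.469 0.317 0.006]
top rack call [271. 198.] 0.58 [0.453 0.316 0.06 ]
top bar call [252. 189.] 0.57 [0.451 0.361 0.201]
top bar call it knows: bar_mid, bottle_blue, bottle_down, bottle_red, cap_top, rack
top bar_mid call [253. 182.] 0.97 [0.466 0.358 0.201]
top bar_mid call [253. 182.] 0.6 [0.467 0.357 0.201]
top cap_top call [290. 197.] 0.8 [0.452 0.27  0.075]
top cap_top call [314. 190.] 0.88 [0.469 0.21  0.077]
top cap_top call [272. 195.] 0.47 [0.463 0.313 0.061]
top bottle_down call [293. 193.] 0.94 [0.462 0.262 0.079]
top bottle_down call [272. 192.] 0.95 [0.468 0.312 0.061]
top bottle_blue call [263. 224.] 0.96 [0.383 0.338 0.119]
top bottle_blue call [218. 215.] 0.84 [0.409 0.443 0.114]
top bottle_blue call [217. 218.] 0.83 [0.402 0.444 0.112]
top bottle_blue call [260. 224.] 0.66 [0.384 0.344 0.119]
top bottle_red call [259. 168.] 0.69 [0.518 0.343 0.119]
top bottle_red call [258. 175.] 0.61 [0.509 0.347 0.084]
[[-0.025, -0.98, 0.198, 0.3], [-1.0, 0.024, -0.006, 0.347], [0.001, -0.198, -0.98, 0.962], [0.0, 0.0, 0.0, 1.0]]
side rack call [
[... 974 characters left out ...]
]
{'t': 1.4, 'q': array([-1.35391663e+00,  2.63899140e-01,  1.60403343e+00, -1.15281978e-05,
        1.27370637e+00, -3.69431358e-02]), 'joint_velocities': array([-0.00085314, -0.00151683,  0.00026612,  0.00169105, -0.00036811,
        0.00043046]), 'tau': array([ 4.71429721e-04, -5.15057731e+01, -3.67711079e+01, -8.86569069e-05,
        1.03342394e-03,  2.82477401e-05]), 'ee_pos': array([ 0.16945729, -0.65335658,  0.21466222]), 'orientation': array([-2.25507299e-05,  9.91957336e-01,  1.26572682e-01, -7.56827238e-06]), 'contact_force': array([-0.30562055,  0.09712533, -0.52923833]), 'torque': array([-0.03095989,  0.01888613,  0.04228316]), 'grip_force': 0.0, 'finger_gap': 0.9996296563279794}
```

```bash
python3 - <<'E'
from h import *
a=cv2.imread("pics/top0.png")[110:290,170:410];b=cv2.imread("pics/side0.png")[100:340,150:390]
a=cv2.resize(a,(400,300),interpolation=3)
b=cv2.resize(b,(400,400),interpolation=3)
o=np.zeros((400,800,3),np.uint8);o[:300,:400]=a;o[:,400:]=b;cv2.imwrite("pics/c1.png",o)
# full pics side by side
E
python3 -c "
import cv2,numpy as np
cv2.imwrite('pics/f.png',cv2.resize(np.hstack([cv2.imread('pics/top0.png'),cv2.imread('pics/side0.png')]),(800,300)))"
```

```text
(no output)
```

View pics/c1.png

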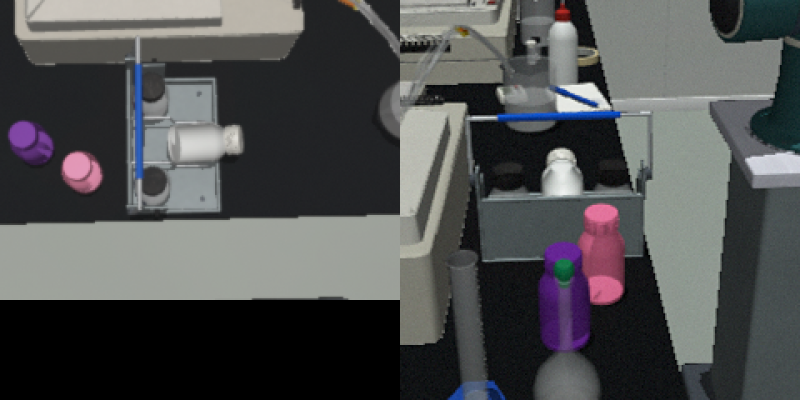

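View pics/f.png

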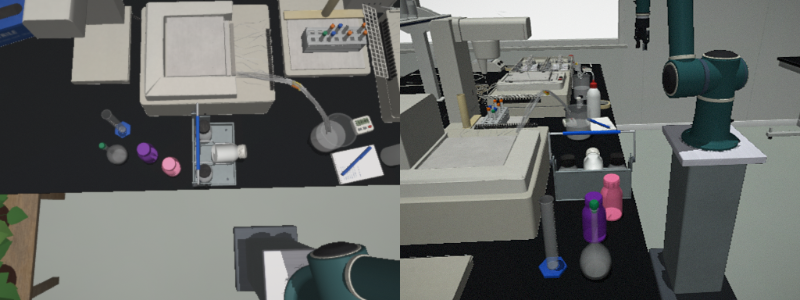

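The top view shows the rack opening towards world -y. The fallen white bottle is at about (293,193) with its cap at (314,190), and the black-capped bottles are at (263,224) and (259,168). The blue bar is at (253,182), and the pink (218,215) and purple bottles behind the rack are decoys. The white one fits on cap colour, being down and being in the middle bay. Next I'll fit the rack pose.

Run:
```python
from h import *
P=cloud("top",np.load("top.npy"));im=cv2.imread("pics/top0.png").astype(int)
S=cloud("side",np.load("side.npy"));si=cv2.imread("pics/side0.png").astype(int)
def blue(P,im):
    m=(im[...,0]>130)&(im[...,2]<90)&(im[...,0]-im[...,1]>50)&(P[...,2]>.15)&(P[...,2]<.22)&(abs(P[...,1]-.36)<.06)&(abs(P[...,0]-.46)<.12);return P[m]
for n,X,i in (("top",P,im),("side",S,si)):
    B=blue(X,i);k=np.polyfit(B[:,0],B[:,1],1);print(n,"bar n",len(B),B.min(0),B.max(0),np.median(B,0),"yaw",k, 'y@.46',np.polyval(k,.46))
box=(P[...,0]>.33)&(P[...,0]<.6)&(P[...,1]>.18)&(P[...,1]<.42)
for a,b in ((.003,.009),(.018,.03),(.088,.1)):
    Q=P[box&(P[...,2]>a)&(P[...,2]<b)];print(a,len(Q),np.percentile(Q,[1,5,50,95,99],axis=0).round(3).tolist())
# front-lip fit
Q=P[box&(P[...,2]>.017)&(P[...,2]<.03)&(P[...,1]<.262)];print('front',len(Q),Q.min(0),Q.max(0),np.polyfit(Q[:,0],Q[:,1],1))
Q=S[(S[...,0]>.36)&(S[...,0]<.56)&(S[...,1]>.36)&(S[...,1]<.4)&(S[...,2]>.02)&(S[...,2]<.085)];print('rear',len(Q),Q.min(0),Q.max(0),np.polyfit(Q[:,0],Q[:,1],1),np.median(Q,0))
# rect of rack
for n,lo,hi in (("cap",.08,.12),):
    pass
K=P[box&(P[...,2]>.1)&(P[...,2]<.125)]
for s in (K[K[:,0]<.46],K[K[:,0]>.46]): print('blackcap',len(s),s.mean(0),s.min(0),s.max(0))
W=P[box&(im.min(-1)>120)&(P[...,2]>.05)&(P[...,2]<.09)&(P[...,1]<.33)]
print('white',len(W),W.min(0),W.max(0),np.median(W,0))
for y in np.arange(.2,.32,.015):
    s=W[abs(W[:,1]-y)<.006]; 
    if len(s): print(round(y,3),s[:,0].min().round(4),s[:,0].max().round(4),s[:,2].max().round(4))
```

```text
top bar n 269 [0.39254714 0.35394074 0.19825557] [0.53876383 0.36280471 0.20622909] [0.46499092 0.35843896 0.202651  ] yaw [-0.0082221   0.36216097] y@.46 0.358378800504002
side bar n 216 [0.39034829 0.35737926 0.19609381] [0.53845733 0.36826329 0.20331224] [0.46278093 0.36385838 0.19980089] yaw [-0.01041969  0.36842817] y@.46 0.36363511479433824
0.003 2116 [[0.356, 0.186, 0.003], [0.371, 0.207, 0.003], [0.459, 0.291, 0.005], [0.564, 0.389, 0.008], [0.589, 0.416, 0.009]]
0.018 352 [[0.359, 0.237, 0.019], [0.36, 0.238, 0.021], [0.431, 0.263, 0.024], [0.57, 0.326, 0.027], [0.571, 0.368, 0.029]]
0.088 330 [[0.356, 0.321, 0.088], [0.36, 0.327, 0.089], [0.472, 0.373, 0.095], [0.569, 0.377, 0.099], [0.578, 0.378, 0.1]]
front 173 [0.36050376 0.23638315 0.01924998] [0.57255981 0.2615639  0.02907175] [-0.00935384  0.24766472]
rear 1857 [0.36014927 0.37356871 0.02001328] [0.55999084 0.38347187 0.0849881 ] [-0.00839477  0.38184979] [0.48261955 0.37786986 0.05543458]
blackcap 254 [0.39245089 0.34124818 0.11764357] [0.3507546  0.32202558 0.10008001] [0.41721481 0.37734054 0.12451015]
blackcap 266 [0.53885621 0.34097013 0.11664559] [0.51308596 0.32066652 0.10024885] [0.58062266 0.37683725 0.1247724 ]
white 945 [0.37412898 0.20873125 0.05001339] [0.54438463 0.32933339 0.08950683] [0.4594048  0.27169476 0.07227893]
0.215 0.4425 0.4834 0.0868
0.23 0.4433 0.4808 0.0849
0.245 0.4345 0.4896 0.0822
0.26 0.4346 0.4918 0.0846
0.275 0.4343 0.4893 0.0795
0.29 0.4346 0.4886 0.0752
0.305 0.4377 0.4879 0.07
```

```bash
python3 - <<'E'
from h import *
for n in("top","side"):
    P=cloud(n,np.load(n+".npy"));d=np.load(n+".npy")>0
    print(n,"max z (cm), rows x .25...70 step .05, cols y -.7...25 step .05")
    for x in np.arange(.25,.7,.05):
        r=[]
        for y in np.arange(-.7,.25,.05):
            m=d&(P[...,0]>=x)&(P[...,0]<x+.05)&(P[...,1]>=y)&(P[...,1]<y+.05)
            r.append(f"{P[m][:,2].max()*100:4.0f}" if m.sum()>3 else "   .")
        print(f"{x:.2f}"," ".join(r))
E
python3 -c "
import cv2,numpy as np
a=cv2.imread('pics/top0.png')[100:300,230:512];cv2.imwrite('pics/t.png',cv2.resize(a,(790,560)))"
```

```text
top max z (cm), rows x .25...70 step .05, cols y -.7...25 step .05
0.25  -81  -81  -81  -81  -81  -80  -81  -81  -81  -81  -81  -81  -81  -81  -81  -81  -81  -81  -81
0.30  -81  -81  -81  -81  -81  -81  -81   -1    0    0   -0    0   -0    0   -0    0   -1    0   -1
0.35  -81  -81  -81  -81  -81  -81  -81    1    1    2    2    3    1    1    1    1    1    1    3
0.40    .    .    .    .    .    .    .    1   10    2    3    3    2    1    1    1    0    1    8
0.45    .    .    .    .    .    .    .    1   10    3    3   12   12   12    1    1    1    1    9
0.50    .    .    .    .    .    .    .    1    1    2    2   12   11   15    1    1    1    1    3
0.55    .    .    .    .    .    .    .    7   11    2    2   12   12   17   22   23    0    1    3
0.60    .    .    .    .    .    .    .    .   12    1    1    1    1    1    1   25   25   24   17
0.65    .    .    .    .    .    .    .    .   13   14   15    1    1    1    1    1   15   23   20
side max z (cm), rows x .25...70 step .05, cols y -.7...25 step .05
0.25    .    .    .    .    .    .    .    .    .    .    .    .    .    .    .    .    .    .    .
0.30    .    .    .    .    .    .    .   -0    .    .    .    .    .    .    .   -0    .   -0    .
0.35    0    0    0    0    2    2    2    0    1    1    1    2    1    0    0    0    0   -0    .
0.40    .    .    .    .    .    .    2   21   21    4    3    2    1    0    0    0    0    0    8
0.45    .   14   12   13    5    6    .   21   21    .    2   12   12   12    0    0    0    0    8
0.50   17   18   16   12    5    6    .    .    .    .    .   12    .   15    0    0    0    0    2
0.55   18   12   15   15   15   15   15   11   11    2    2    0   12   16   21   23    0    0    0
0.60   15    .   15   15   15   15   15   15   11    0    0    0    0    0    0   24   24   23   20
0.65   16    .   16   16   16   16   15   44   44   44   15    .    .    .    .    .   14   22   21
```

View pics/t.png

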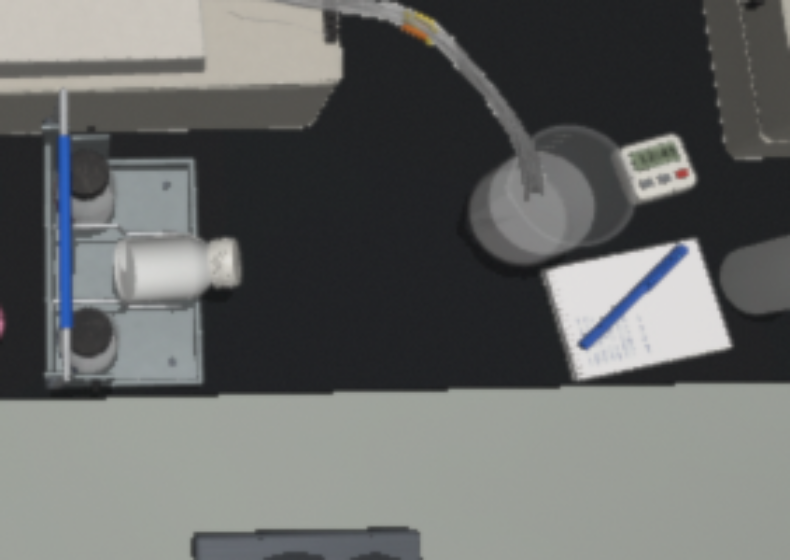

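The way over is clear above z≈0.25. The beaker is at y<0, x>0.45 and 0.15 high, and the red-capped white bottle at (0.45,-0.33) is 0.21 high. I'll travel high and approach the cap pitched 35° down, from the front and above.

```bash
python3 -m inch '[[[1,1,1,0,0,0.3],[1,1,1,0,0,0.3],[1,1,1,0,0,0.3],[1,1,1,0,0,0.3],[1,1,1,0,0,0.3],[1,1,1,0,0,0.3]]]' 1
python3 -m inch '[[[0.7,1,0.1,0,0,0.3],[0.7,1,0.1,0,0,0.3],[0.7,1,0.1,0,0,0.3],[0.7,1,0.1,0,0,0.3],[0.7,1,0.1,0,0,0.3]]]'
```

```text
t: 2.0
ee_pos: [0.3231, -0.502, 0.3703]
orientation: [0.004, 0.934, 0.356, 0.002]
contact_force: [-0.3, 0.1, 0.3]
finger_gap: 1.003
grip_force: 0.0
t: 2.5
ee_pos: [0.4264, -0.3505, 0.3799]
orientation: [0.0, 0.825, 0.565, 0.001]
contact_force: [-0.8, -0.3, -0.2]
finger_gap: 1.0
grip_force: 0.0
```

```bash
python3 -m inch '[[[0.1,1,0,0,0,0.23],[0.1,1,0,0,0,0.23],[0.1,1,0,0,0,0.23],[0.1,1,0,0,0,0.23]]]'
python3 -m inch '[[[0.1,1,0,0,0,0],[0.1,1,0,0,0,0],[0.1,1,0,0,0,0],[0.1,1,0,0,0,0]]]'
python3 -m inch '[[[0.03,0.8,-0.5,0.61,0,0],[0.03,0.8,-0.5,0.61,0,0],[0.03,0.8,-0.5,0.61,0,0],[0.03,0.8,-0.5,0.61,0,0],[0.03,0.8,-0.5,0.61,0,0],[0.03,0.8,-0.5,0.61,0,0],[0.03,0.8,-0.5,0.61,0,0],[0.03,0.8,-0.5,0.61,0,0]]]'
```

```text
t: 2.9
ee_pos: [0.4395, -0.1996, 0.3797]
orientation: [-0.0, 0.71, 0.704, 0.001]
contact_force: [-0.8, -1.6, -0.6]
finger_gap: 1.0
grip_force: 0.0
t: 3.3
ee_pos: [0.4548, -0.0498, 0.3794]
orientation: [-0.001, 0.71, 0.704, 0.001]
contact_force: [0.2, -0.9, -0.2]
finger_gap: 1.002
grip_force: 0.0
t: 4.1
ee_pos: [0.4586, 0.0636, 0.3015]
orientation: [-0.33, 0.634, 0.62, 0.323]
contact_force: [-0.5, -0.2, -0.5]
finger_gap: 1.004
grip_force: 0.0
```

```bash
python3 -m inch '[[[0.02,0,-0.8,0,0,0],[0.02,0,-0.8,0,0,0],[0.02,0,-0.8,0,0,0],[0.02,0,-0.8,0,0,0]]]'
python3 -m inch '[[[0,0.5,-0.55,0,0,0],[0,0.5,-0.55,0,0,0],[0,0.5,-0.55,0,0,0],[0,0.5,-0.55,0,0,0]]]'
python3 - <<'E'
from h import *
a,d=camera("side");b,_=camera("top")
np.save("side1.npy",d)
A=cv2.resize(a[100:300,150:350],(400,400));B=cv2.resize(b[110:260,220:370],(400,400))
cv2.imwrite("pics/s1.png",np.hstack([A,B])[...,::-1])
print(env.observe()["q"].round(2))
E
```

```text
t: 4.5
ee_pos: [0.4607, 0.067, 0.183]
orientation: [-0.33, 0.632, 0.622, 0.323]
contact_force: [-1.5, 0.1, 0.9]
finger_gap: 1.0
grip_force: 0.0
t: 4.9
ee_pos: [0.4621, 0.1426, 0.1032]
orientation: [-0.329, 0.631, 0.624, 0.324]
contact_force: [-0.3, 0.5, 0.5]
finger_gap: 1.005
grip_force: 0.0
[-0.38  0.25  2.2   0.9   1.32 -0.9 ]
```

View pics/s1.png

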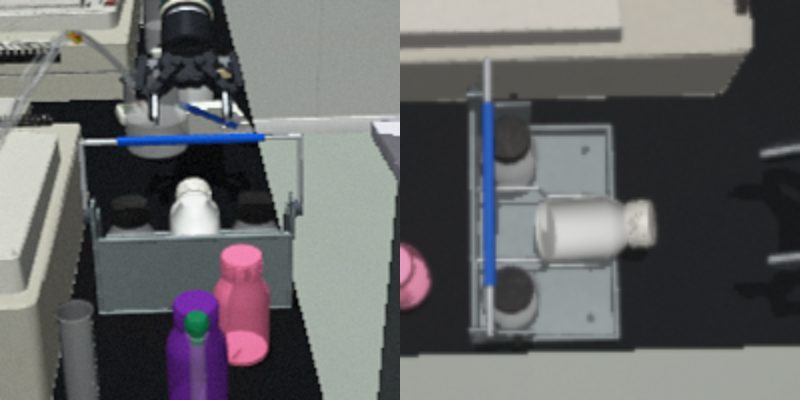

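The fingers stand open in front of the cap (cap crop (640,222), fingers at rows 155 and 260), with the rack undisturbed. I'll check the lateral alignment from the depth.

Run:
```python
from h import *
for n in("top","side"):
    im,d=camera(n);P=cloud(n,d)
    m=(d>0)&(P[...,1]>.125)&(P[...,1]<.165)&(P[...,2]>.07)&(P[...,2]<.15)&(P[...,0]>.35)&(P[...,0]<.58)
    Q=P[m];Q=Q[np.argsort(Q[:,0])]
    for s in (Q[Q[:,0]<.462],Q[Q[:,0]>.462]):
        if len(s):print(n,"finger",len(s),s.min(0).round(3),s.max(0).round(3))
    m=(d>0)&(P[...,1]>.205)&(P[...,1]<.225)&(P[...,2]>.055)&(P[...,2]<.1)&(P[...,0]>.4)&(P[...,0]<.53)
    print("cap",m.sum(),P[m].min(0).round(3),P[m].max(0).round(3))
```

```text
cap 110 [0.441 0.205 0.056] [0.484 0.225 0.088]
cap 36 [0.441 0.217 0.066] [0.48  0.225 0.084]
```

Run:
```python
from h import *
im,d=camera("top")
i=camera_info("top");T=np.array(i['cam_to_world'])
for px in ((355,168),(355,207.5),(310,193.5)):
    r=T[:3,:3]@np.array([(px[0]-i['cx'])/i['fx'],(px[1]-i['cy'])/i['fy'],1])
    for z in (.07,.1):
        print(px,z,(T[:3,3]+r*(z-T[2,3])/r[2]).round(3))
```

```text
(355, 168) 0.07 [0.524 0.103 0.07 ]
(355, 168) 0.1 [0.516 0.111 0.1  ]
(355, 207.5) 0.07 [0.424 0.11  0.07 ]
(355, 207.5) 0.1 [0.42  0.118 0.1  ]
(310, 193.5) 0.07 [0.462 0.219 0.07 ]
(310, 193.5) 0.1 [0.456 0.223 0.1  ]
```

```bash
python3 -m inch '[[[0,0.24,-0.13,0,0,0],[0,0.36,-0.2,0,0,0],[0,0.48,-0.26,0,0,0],[0,0.48,-0.26,0,0,0]]]' 1
python3 -m inch '[[[0,0,0,0,0,0],[0,0,0,0,0,0],[0,0,0,0,0,0],[0,0,0,0,0,0],[0,0,0,0,0,0],[0,0,0,0,0,0],[0,0,0,0,0,0],[0,0,0,0,0,0]]]' -0.9 20
```

```text
t: 5.55
ee_pos: [0.4615, 0.2144, 0.0632]
orientation: [-0.329, 0.631, 0.624, 0.324]
contact_force: [-0.4, -0.5, 0.2]
finger_gap: 0.998
grip_force: 0.0
t: 6.35
ee_pos: [0.4619, 0.2136, 0.0631]
orientation: [-0.328, 0.632, 0.623, 0.324]
contact_force: [0.2, -0.6, -0.8]
finger_gap: 0.048
grip_force: 0.0
```

The fingers closed on nothing, so I'll look.

Run:
```python
from h import *
a,d=camera("side");b,e=camera("top")
A=cv2.resize(a[150:250,190:290],(400,400));B=cv2.resize(b[140:240,270:370],(400,400))
cv2.imwrite("pics/s2.png",np.hstack([A,B])[...,::-1])
for n,d in(("side",d),("top",e)):
    for l in("cap_top","bottle_down"):
        print(n,l,[(np.round(r["position"]),round(r["conf"],2),np.round(w(n,d,r["position"]),3)) for r in spot_point(n,l)[:2]])
```

```text
side cap_top [(array([245., 194.]), 0.65, array([0.466, 0.232, 0.077]))]
side bottle_down [(array([250., 228.]), 0.56, array([0.46 , 0.379, 0.07 ]))]
top cap_top [(array([315., 192.]), 0.77, array([0.465, 0.205, 0.062]))]
top bottle_down [(array([272., 194.]), 0.58, array([0.463, 0.314, 0.062])), (array([256., 173.]), 0.4, array([0.513, 0.35 , 0.092]))]
```

View pics/s2.png

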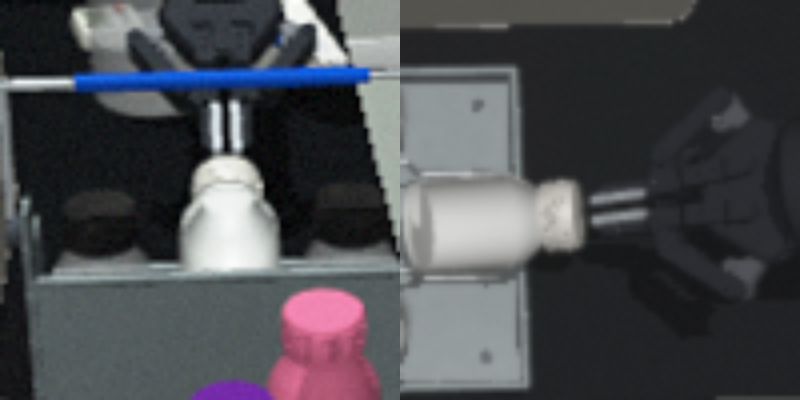

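The closed fingers end just in front of the cap face (tips at top crop (590,205), cap face at 583). I'll measure where the tips really are.

Run:
```python
from h import *
b,e=camera("top");a,d=camera("side");P=cloud("top",e)
for r in (188,189,190,191,192,193,194):
    print(r,[tuple(P[r,c].round(3)) if e[r,c]>0 else 0 for c in range(312,328,2)])
P=cloud("side",d)
for r in range(176,192,2):
    print(r,[tuple(P[r,c].round(3)) if d[r,c]>0 else 0 for c in (242,245,248,250)])
print(env.observe()['ee_pos'],env.observe()['orientation'],env.tcp_to_tips)
```

```text
188 [(np.float64(0.473), np.float64(0.215), np.float64(0.083)), (np.float64(0.477), np.float64(0.207), np.float64(0.062)), (np.float64(0.489), np.float64(0.192), np.float64(0.0)), (np.float64(0.489), np.float64(0.187), np.float64(-0.001)), (np.float64(0.472), np.float64(0.196), np.float64(0.085)), (np.float64(0.47), np.float64(0.192), np.float64(0.092)), (np.float64(0.47), np.float64(0.188), np.float64(0.094)), (np.float64(0.469), np.float64(0.184), np.float64(0.098))]
189 [(np.float64(0.47), np.float64(0.216), np.float64(0.085)), (np.float64(0.474), np.float64(0.207), np.float64(0.062)), (np.float64(0.486), np.float64(0.193), np.float64(0.001)), (np.float64(0.469), np.float64(0.201), np.float64(0.086)), (np.float64(0.468), np.float64(0.198), np.float64(0.093)), (np.float64(0.468), np.float64(0.193), np.float64(0.092)), (np.float64(0.467), np.float64(0.188), np.float64(0.094)), (np.float64(0.467), np.float64(0.184), np.float64(0.097))]
190 [(np.float64(0.467), np.float64(0.216), np.float64(0.086)), (np.float64(0.471), np.float64(0.208), np.float64(0.063)), (np.float64(0.483), np.floa
[... 3534 characters left out ...]
t64(0.083)), (np.float64(0.457), np.float64(0.202), np.float64(0.084)), (np.float64(0.452), np.float64(0.206), np.float64(0.085))]
188 [(np.float64(0.472), np.float64(0.198), np.float64(0.076)), (np.float64(0.465), np.float64(0.204), np.float64(0.079)), (np.float64(0.457), np.float64(0.207), np.float64(0.08)), (np.float64(0.452), np.float64(0.204), np.float64(0.078))]
190 [(np.float64(0.472), np.float64(0.217), np.float64(0.08)), (np.float64(0.465), np.float64(0.226), np.float64(0.084)), (np.float64(0.458), np.float64(0.222), np.float64(0.082)), (np.float64(0.453), np.float64(0.22), np.float64(0.081))]
[0.46194077 0.21367539 0.06318677] [-0.32813406  0.63160201  0.62335933  0.32377474] 0.014
```

Both cameras put the real fingertips 33 mm farther back along the tool axis than the reported TCP implies, and nowhere off sideways. I'll correct for that by opening and advancing 33 mm along the tool.

```bash
python3 -m inch '[[[0,-0.05,0.04,0,0,0],[0,-0.05,0.04,0,0,0],[0,-0.05,0.04,0,0,0],[0,-0.05,0.04,0,0,0],[0,-0.05,0.04,0,0,0],[0,-0.05,0.04,0,0,0],[0,0.08,-0.04,0,0,0],[0,0.18,-0.12,0,0,0],[0,0.18,-0.12,0,0,0]]]' 1
python3 -m inch '[[[0,0,0,0,0,0],[0,0,0,0,0,0],[0,0,0,0,0,0],[0,0,0,0,0,0],[0,0,0,0,0,0],[0,0,0,0,0,0]]]' -0.9 20
```

```text
t: 7.65
ee_pos: [0.46, 0.2418, 0.044]
orientation: [-0.33, 0.631, 0.623, 0.323]
contact_force: [-0.0, 0.7, 0.1]
finger_gap: 0.999
grip_force: 0.0
t: 8.25
ee_pos: [0.4627, 0.2403, 0.0456]
orientation: [-0.328, 0.632, 0.623, 0.324]
contact_force: [0.8, -0.5, 1.4]
finger_gap: 0.483
grip_force: 24.5
```

```bash
python3 -m inch '[[[0.026,0.035,0,0,0,0],[0.026,0.032,0,-0.058,0,0],[0.055,0.062,0,-0.116,0,0]]]' >/dev/null 2>&1 && echo skip; python3 -c "
from cell import env;o=env.observe();print(o['t'],o['ee_pos'],o['orientation'],o['contact_force'],o['grip_force'])"
```

```text
skip
8.55 [0.46904794 0.24955442 0.04423824] [-0.26952748  0.65989615  0.64983282  0.26383578] [-7.22242728 -8.02517804  5.76616666] 25.690916861021833
```

I put the shifts in the wrong columns: x moved 8 mm and z didn't rise. The forces stayed small. I'll correct back onto the arc and continue.

```bash
python3 -m inch '[[[-0.055,-0.007,0.062,0,0,0],[-0.055,-0.007,0.062,0,0,0]]]'
python3 - <<'E'
from h import *
a,d=camera("side");b,e=camera("top")
A=cv2.resize(a[150:250,190:290],(400,400));B=cv2.resize(b[140:240,250:350],(400,400))
cv2.imwrite("pics/s3.png",np.hstack([A,B])[...,::-1])
E
```

```text
t: 8.75
ee_pos: [0.4626, 0.2496, 0.0556]
orientation: [-0.268, 0.658, 0.651, 0.266]
contact_force: [0.9, 0.0, -0.6]
finger_gap: 0.482
grip_force: 24.1
```

View pics/s3.png

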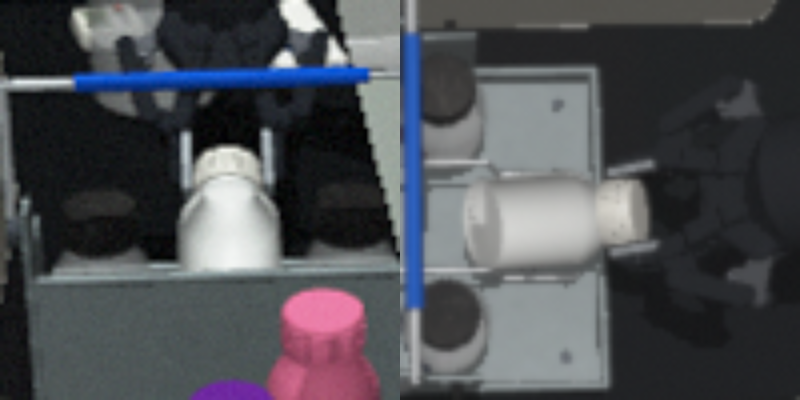

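The bottle is gripped and straight in its bay, with the cap between the pads at top crop (630,210). I'll continue the arc.

```bash
python3 -m inch '[[[0,0.031,0.029,-0.058,0,0],[0,0.065,0.055,-0.116,0,0],[0,0.101,0.078,-0.173,0,0],[0,0.14,0.097,-0.231,0,0],[0,0.179,0.113,-0.289,0,0],[0,0.22,0.126,-0.347,0,0],[0,0.22,0.126,-0.347,0,0]]]'
python3 - <<'E'
from h import *
a,d=camera("side");b,e=camera("top")
A=cv2.resize(a[130:250,190:310],(400,400));B=cv2.resize(b[130:250,230:350],(400,400))
cv2.imwrite("pics/s4.png",np.hstack([A,B])[...,::-1])
E
```

```text
t: 9.55
ee_pos: [0.4627, 0.2842, 0.074]
orientation: [-0.081, 0.706, 0.699, 0.081]
contact_force: [3.3, -1.3, -1.3]
finger_gap: 0.482
grip_force: 24.3
```

View pics/s4.png

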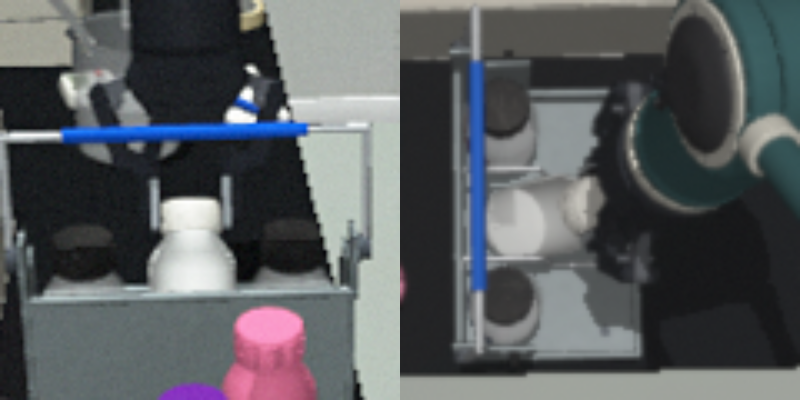

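The bottle is at about 60° and still in the grip, with the rack and neighbours undisturbed. I'll go on to about 72° and release gently, with only a partial opening.

```bash
python3 -m inch '[[[0,0.042,0.008,-0.058,0,0],[0,0.085,0.013,-0.116,0,0],[0,0.106,0.013,-0.145,0,0],[0,0.106,0.013,-0.145,0,0]]]'
python3 -m inch '[[[0,0,0,0,0,0],[0,0,0,0,0,0],[0,0,0,0,0,0],[0,0,0,0,0,0],[0,0,0,0,0,0],[0,0,0,0,0,0]]]' 0.4
python3 - <<'E'
from h import *
a,d=camera("side");b,e=camera("top")
A=cv2.resize(a[130:250,190:310],(400,400));B=cv2.resize(b[130:250,230:350],(400,400))
cv2.imwrite("pics/s5.png",np.hstack([A,B])[...,::-1])
E
```

```text
t: 10.05
ee_pos: [0.4631, 0.2984, 0.0765]
orientation: [-0.001, 0.711, 0.703, 0.001]
contact_force: [-0.2, -1.7, 11.2]
finger_gap: 0.486
grip_force: 25.3
t: 10.65
ee_pos: [0.4618, 0.2975, 0.0751]
orientation: [-0.001, 0.712, 0.702, 0.001]
contact_force: [0.1, -0.5, -1.4]
finger_gap: 0.701
grip_force: 0.0
```

View pics/s5.png

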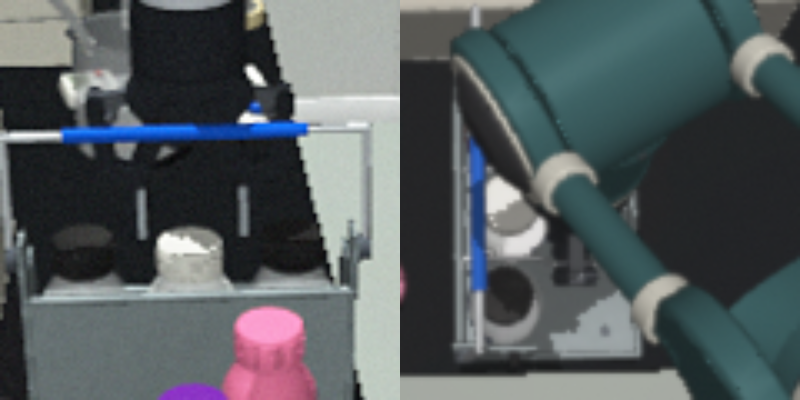

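The bottle stands upright, its cap seen between the open fingers at side crop (190,250). I'll back off, tilt the tool and close the fingers to push low on the body.

```bash
python3 -m inch '[[[0,-0.25,0.05,0.05,0,0],[0,-0.6,0.2,0.15,0,0],[0,-0.6,0.2,0.25,0,0],[0,-0.6,0.2,0.35,0,0],[0,-0.6,0.2,0.444,0,0],[0,-0.6,0.2,0.444,0,0]]]'
python3 -m inch '[[[0,0,0,0,0,0],[0,0,0,0,0,0],[0,0,0,0,0,0],[0,0,0,0,0,0],[0,0.2,-0.28,0,0,0],[0,0.4,-0.56,0,0,0],[0,0.4,-0.56,0,0,0]]]' -1
python3 - <<'E'
from h import *
a,d=camera("side");b,e=camera("top");P=cloud("top",e)
m=(e>0)&(P[...,2]>.1)&(P[...,2]<.125)&(b.min(-1)>110)&(abs(P[...,0]-.462)<.04)&(P[...,1]<.38)&(P[...,1]>.28)
print("cap top",m.sum(),P[m].min(0).round(3),P[m].max(0).round(3),np.median(P[m],0).round(3))
for n in ("top","side"):print([(r["position"],round(r["conf"],2)) for r in spot_point(n,"cap_top")[:1]])
m=(e>0)&(P[...,1]>.23)&(P[...,1]<.285)&(P[...,2]>.03)&(P[...,2]<.08)&(abs(P[...,0]-.462)<.025)
Q=P[m];print("tip", len(Q),Q[np.argsort(-Q[:,1])][:6].round(3).tolist())
E
```

```text
t: 11.35
ee_pos: [0.4624, 0.2061, 0.1054]
orientation: [-0.245, 0.669, 0.658, 0.243]
contact_force: [-0.3, 0.2, -0.5]
finger_gap: 0.7
grip_force: 0.0
t: 12.05
ee_pos: [0.457, 0.2703, 0.0172]
orientation: [-0.247, 0.668, 0.661, 0.237]
contact_force: [-1.7, 0.2, -0.5]
finger_gap: 0.003
grip_force: 0.0
cap top 239 [0.443 0.317 0.101] [0.485 0.353 0.115] [0.463 0.336 0.112]
[([263.9, 190.2], 0.82)]
[([245.0, 201.8], 0.89)]
tip 175 [[0.453, 0.264, 0.043], [0.456, 0.264, 0.042], [0.464, 0.264, 0.044], [0.459, 0.264, 0.041], [0.462, 0.264, 0.04], [0.456, 0.262, 0.045]]
```

```bash
python3 -m inch '[[[0.02,0.1,0,0,0,0],[0.02,0.2,0,0,0,0],[0.02,0.24,0,0,0,0],[0.02,0.26,0,0,0,0],[0.02,0.28,0,0,0,0],[0.02,0.29,0,0,0,0],[0.02,0.3,0,0,0,0],[0.02,0.31,0,0,0,0]]]'
python3 - <<'E'
from h import *
b,e=camera("top");P=cloud("top",e)
m=(e>0)&(P[...,2]>.1)&(P[...,2]<.125)&(b.min(-1)>110)&(abs(P[...,0]-.462)<.04)&(P[...,1]<.39)&(P[...,1]>.28)
print("cap top",m.sum(),P[m].min(0).round(3),P[m].max(0).round(3),np.median(P[m],0).round(3))
E
```

```text
t: 13.05
ee_pos: [0.4652, 0.314, 0.0213]
orientation: [-0.244, 0.669, 0.66, 0.241]
contact_force: [0.9, -1.1, 0.4]
finger_gap: -0.001
grip_force: 0.6
cap top 233 [0.444 0.319 0.101] [0.485 0.353 0.115] [0.463 0.336 0.112]
```

```bash
python3 -m inch '[[[0,0.01,0,0,0,0],[0,0.02,0,0,0,0],[0,0.03,0,0,0,0],[0,0.03,0,0,0,0]]]'
python3 -m inch '[[[0,0.01,0,0,0,0],[0,0.02,0,0,0,0],[0,0.03,0,0,0,0],[0,0.03,0,0,0,0]]]'
python3 - <<'E'
from h import *
b,e=camera("top");P=cloud("top",e)
m=(e>0)&(P[...,2]>.1)&(P[...,2]<.125)&(b.min(-1)>110)&(abs(P[...,0]-.462)<.04)&(P[...,1]<.39)&(P[...,1]>.28)
print("cap top",m.sum(),P[m].min(0).round(3),P[m].max(0).round(3),np.median(P[m],0).round(3))
E
```

```text
t: 13.5
ee_pos: [0.4651, 0.3186, 0.0212]
orientation: [-0.244, 0.669, 0.66, 0.241]
contact_force: [-0.2, -3.9, 1.4]
finger_gap: 0.003
grip_force: 1.8
t: 13.9
ee_pos: [0.4665, 0.3193, 0.0208]
orientation: [-0.241, 0.669, 0.661, 0.24]
contact_force: [-4.2, -31.8, 15.4]
finger_gap: -0.0
grip_force: 16.2
cap top 208 [0.444 0.321 0.103] [0.485 0.353 0.115] [0.463 0.34  0.112]
```

The force rose to 32 N after free sliding at 4 N, so the bottle is on the rear panel. I'll back off, go up and over, and come down behind the bar.

```bash
python3 -m inch '[[[0,-0.1,0,0,0,0],[0,-0.4,0.05,0,0,0],[0,-0.4,0.4,0,0,0],[0,-0.4,0.7,-0.1,0,0],[0,-0.4,1,-0.2,0,0],[0,-0.4,1,-0.3,0,0],[0,-0.4,1,-0.4,0,0],[0,-0.4,1,-0.444,0,0],[0,-0.4,1,-0.444,0,0]]]'
python3 -m inch '[[[0,0,0.3,0,0,0],[0,0.2,0.5,0,0,0],[0,0.5,0.5,0,0,0],[0,0.8,0.5,0,0,0],[0,0.9,0.5,0,0,0],[0,0.9,0.5,0,0,0]]]'
python3 - <<'E'
from h import *
b,e=camera("side");P=cloud("side",e)
m=(e>0)&(P[...,1]>.3)&(P[...,1]<.45)&(P[...,2]>.21)&(P[...,2]<.28)&(abs(P[...,0]-.464)<.03)
Q=P[m];print("tip", len(Q),Q[np.argsort(Q[:,2])][:8].round(3).tolist())
m=(e>0)&(P[...,1]>.3)&(P[...,1]<.36)&(P[...,2]>.09)&(P[...,2]<.13)&(b.min(-1)>110)&(abs(P[...,0]-.462)<.04)
if m.sum():print("cap",m.sum(),P[m].min(0).round(3),P[m].max(0).round(3))
B=(b[...,2].astype(int)>130)&(b[...,0]<90)&(P[...,2]>.15)&(P[...,2]<.22)&(abs(P[...,1]-.36)<.06);print("bar",np.median(P[B],0))
E
```

```text
t: 14.85
ee_pos: [0.4649, 0.267, 0.1728]
orientation: [-0.0, 0.71, 0.704, 0.002]
contact_force: [-0.9, 0.2, -0.6]
finger_gap: 0.0
grip_force: 0.0
t: 15.45
ee_pos: [0.4641, 0.399, 0.2446]
orientation: [-0.002, 0.711, 0.703, -0.0]
contact_force: [-0.5, 0.0, -0.9]
finger_gap: 0.003
grip_force: 0.0
tip 119 [[0.465, 0.407, 0.26], [0.464, 0.408, 0.261], [0.469, 0.409, 0.261], [0.467, 0.41, 0.261], [0.464, 0.409, 0.263], [0.456, 0.41, 0.263], [0.462, 0.41, 0.263], [0.458, 0.411, 0.263]]
cap 158 [0.444 0.326 0.09 ] [0.483 0.36  0.111]
bar [0.46793989 0.36420803 0.19867021]
```

```bash
python3 -m inch '[[[0,0,-0.3,0,0,0],[0,0,-0.51,0,0,0],[0,0,-0.51,0,0,0]]]'
python3 -m inch '[[[0,-0.1,0,0,0,0],[0,-0.15,0,0,0,0],[0,-0.2,-0.02,0,0,0],[0,-0.3,-0.06,0,0,0],[0,-0.4,-0.12,0,0,0],[0,-0.48,-0.18,0,0,0],[0,-0.55,-0.25,0,0,0],[0,-0.55,-0.25,0,0,0]]]'
python3 - <<'E'
from h import *
b,e=camera("side");P=cloud("side",e)
B=(b[...,2].astype(int)>130)&(b[...,0]<90)&(P[...,2]>.05)&(P[...,2]<.22)&(abs(P[...,1]-.32)<.07)&(abs(P[...,0]-.464)<.09);print("bar",B.sum(),np.median(P[B],0),P[B].min(0),P[B].max(0))
E
```

```text
t: 15.8
ee_pos: [0.4614, 0.3933, 0.1634]
orientation: [-0.002, 0.712, 0.702, -0.005]
contact_force: [-0.8, -0.2, -0.3]
finger_gap: 0.003
grip_force: 0.0
t: 16.6
ee_pos: [0.4643, 0.3156, 0.1295]
orientation: [-0.002, 0.712, 0.702, 0.002]
contact_force: [0.8, 8.1, -4.9]
finger_gap: -0.002
grip_force: 3.5
bar 201 [0.48076406 0.30470661 0.15647657] [0.38994588 0.29684364 0.15047461] [0.54008624 0.33522566 0.21561539]
```

```bash
python3 -m inch '[[[0,0.05,0,0,0,0],[0,0.05,0.25,0,0,0],[0,0.05,0.25,0,0,0],[0,-0.15,0.25,0,0,0],[0,-0.15,0.25,0,0,0]]]'
python3 -m inch '[[[0,0,-0.15,0,0,0],[0,0,-0.25,0,0,0],[0,0,-0.32,0,0,0],[0,0,-0.39,0,0,0],[0,0,-0.46,0,0,0],[0,0,-0.52,0,0,0],[0,0,-0.56,0,0,0],[0,0,-0.59,0,0,0],[0,0,-0.59,0,0,0]]]'
python3 - <<'E'
from h import *
b,e=camera("side");P=cloud("side",e)
B=(b[...,2].astype(int)>130)&(b[...,0]<90)&(P[...,2]>.05)&(P[...,2]<.22)&(abs(P[...,1]-.32)<.07)&(abs(P[...,0]-.464)<.09);print("bar",B.sum(),np.median(P[B],0))
E
```

```text
t: 17.15
ee_pos: [0.4644, 0.2907, 0.1691]
orientation: [-0.001, 0.712, 0.702, -0.0]
contact_force: [-0.1, -0.3, -0.9]
finger_gap: -0.006
grip_force: 0.0
t: 18.05
ee_pos: [0.4647, 0.2931, 0.0807]
orientation: [-0.001, 0.712, 0.702, 0.001]
contact_force: [0.9, 0.8, 0.5]
finger_gap: 0.002
grip_force: 0.0
bar 102 [0.48267647 0.30208375 0.09378616]
```

```bash
python3 -m inch '[[[0,0.02,-0.02,0,0,0],[0,0.02,-0.04,0,0,0],[0,0.02,-0.05,0,0,0],[0,0.02,-0.05,0,0,0]]]'
python3 -m inch '[[[0,0,-0.01,0,0,0],[0,0,-0.02,0,0,0],[0,0,-0.03,0,0,0],[0,0,-0.03,0,0,0]]]'
```

```text
t: 18.5
ee_pos: [0.4652, 0.2964, 0.0739]
orientation: [-0.001, 0.712, 0.702, 0.001]
contact_force: [1.3, 0.4, 0.6]
finger_gap: 0.003
grip_force: 0.3
t: 18.9
ee_pos: [0.4655, 0.2967, 0.0728]
orientation: [-0.001, 0.712, 0.702, 0.002]
contact_force: [-6.8, -2.8, 20.5]
finger_gap: -0.003
grip_force: 10.2
```

The bar stopped at the expected height (tip z≈0.091) with 20 N against a 2 N hinge, so it is on its stops. I'll retreat and check.

```bash
python3 -m inch '[[[0,0,0.2,0,0,0],[0,-0.1,0.6,0,0,0],[0,-0.5,1,0,0,0],[0,-1,1,0,0,0],[0,-1,1,0,0,0],[0,-1,1,0,0,0]]]'
python3 -m inch '[[[0,-1,0.3,0,0,0],[0,-1,0.3,0,0,0],[0,-1,0.3,0,0,0],[0,-1,0.3,0,0,0]]]'
python3 - <<'E'
from h import *
a,d=camera("side");b,e=camera("top")
for n,im,D in (("side",a,d),("top",b,e)):
    P=cloud(n,D);im=im.astype(int)
    B=(im[...,2]>120)&(im[...,0]<90)&(P[...,2]>.05)&(P[...,2]<.22)&(abs(P[...,1]-.32)<.07)&(abs(P[...,0]-.464)<.09);print(n,"bar",B.sum(),np.median(P[B],0).round(4),P[B].max(0).round(4))
    m=(D>0)&(P[...,2]>.1)&(P[...,2]<.125)&(im.min(-1)>110)&(abs(P[...,0]-.462)<.04)&(P[...,1]<.39)&(P[...,1]>.28)
    if m.sum():print("cap",P[m].min(0).round(3),P[m].max(0).round(3),np.median(P[m],0).round(3))
    K=P[(P[...,2]>.1)&(P[...,2]<.125)&(im.max(-1)<110)&(P[...,1]>.3)&(P[...,1]<.4)&(abs(P[...,0]-.464)<.13)]
    for s in (K[K[:,0]<.44],K[K[:,0]>.49]): print('black',len(s),s.mean(0).round(4))
A=cv2.resize(a[120:260,180:320],(400,400));B=cv2.resize(b[130:250,220:340],(400,400))
cv2.imwrite("pics/s6.png",np.hstack([A,B])[...,::-1])
E
```

```text
t: 19.5
ee_pos: [0.4656, 0.1427, 0.2214]
orientation: [0.0, 0.713, 0.701, 0.002]
contact_force: [0.4, -0.0, -1.2]
finger_gap: 0.003
grip_force: 0.0
t: 19.9
ee_pos: [0.4656, -0.0078, 0.2658]
orientation: [0.001, 0.714, 0.701, 0.001]
contact_force: [0.4, 0.8, -1.2]
finger_gap: 0.003
grip_force: 0.0
side bar 94 [0.4875 0.3048 0.087 ] [0.513  0.3501 0.1118]
cap [0.444 0.325 0.1  ] [0.483 0.369 0.112] [0.464 0.354 0.109]
black 282 [0.3924 0.3563 0.1132]
black 306 [0.5385 0.3564 0.1135]
top bar 230 [0.4612 0.299  0.09  ] [0.5388 0.304  0.0948]
cap [0.444 0.321 0.105] [0.486 0.362 0.115] [0.463 0.343 0.112]
black 265 [0.3939 0.3428 0.1186]
black 312 [0.5396 0.3434 0.1166]
```

View pics/s6.png

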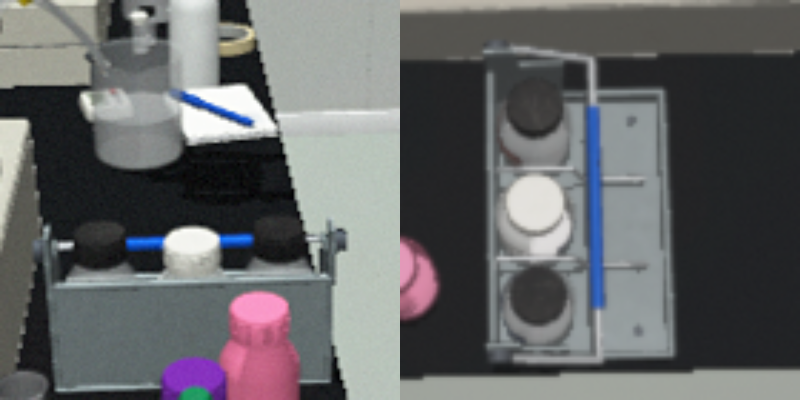

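The bottle is upright with its cap at rack x≈34. The bar's top is at z=0.090 and y=0.299, which is its stop position, and the black-capped bottles are in place. The arm is clear, so I'll hand in.

```bash
python3 -c "
from cell import env;print(env.close_job())"
```

```text
the job is handed in; nothing more can be done
None
```

I handed the job in at about 20 s; the result was not reported back. The white-capped bottle is upright against the rear panel, the blue bar is down on its stops, and the black-capped bottles still stand in place.

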